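# Switch on and zero the blood-cell counter

### The arm

A 6-joint arm with a two-finger parallel gripper is mounted at the origin on the work surface. World frame = base frame: x ahead of the robot, y to its left, z up, the work surface at z = 0. Lengths are in m, angles in rad, forces in N, time in s.
With the tool pointing down it reaches from about 0.35 to 0.85 m from the base axis. Payload 8.1 kg.
Tool frame: the origin (TCP) lies between the finger pads; the fingertips stand 11 mm ahead of it and the grasp point (between the pads) lies 8 mm behind it (robot.tips_ahead is the distance from the TCP to the fingertips, in m); z points along the fingers, y is the line along which they close (so a half turn about z gives the same grasp; the last joint's range is limited). The gripper opens to 93 mm and grips with 3 to 60 N. Pads are 15 mm wide; open, the fingers measure 128 mm over their backs; the gripper's body (75 mm by 188 mm) begins 65 mm behind the grasp point.
Start: joints at [-1.37, 0.13, 1.488, -0, 1.523, -0.085], TCP at [0.169, -0.576, 0.23] pointing down, gripper open.
Joint ranges: [-2.96, 2.96], [-0.89, 2.26], [0.02, 2.5], [-1.34, 4.48], [0, 2.73], [-2.66, 2.66]. Speed limits (rad/s): [2.39, 2.39, 2.79, 3.14, 3.14, 3.14].

### API

Orientations are given as a rotation vector (axis times angle).
In Python, from plant import robot gives the robot as it stands. The module is installed in compiled form; this text tells all that it offers.
- The arm moves only by the tool move_arm, never from a script. Its argument "deltas" is one flat list of numbers, 7 for each row, row after row: the shift along the tool's x, y, z in m, then the turn, a rotation vector about the tool's x, y, z in rad, then the opening, from 0 (shut) to 1 (fully open). A call has 1 to 12 rows; each row is the pose to reach, as a shift and turn from the pose commanded when the call began, along the tool's axes at that moment; what a row does not reach only later rows make up. A row lasts 1/8 s, in which the tool goes at most 62.5 mm and 10.7 degrees, less where a joint would pass 70% of its speed; a pose out of reach is approached as far as the arm can. A call with a gripper value outside its range is refused whole. The fingers move at their own pace and stop on an object; "squeeze" is the grip in N (left out, the last holds). Time passes only in rows, so rows that repeat a pose let the fingers close. It gives the time, the measured TCP pose, the force, the opening and the grip force at its end, in the units of the state.
- robot.read_state(): the state, without advancing time (a new reading comes with each control period).
- robot.read_camera(name): name is "side" or "top" or "wrist"; returns (picture, depth): 420x560x3 uint8, red, green, blue; 420x560 float32, m along the optical axis (not along the pixel's ray), 0 where there is no reading.
- robot.camera_model(name): a dict with "K" (3x3 intrinsics, pixels), "R" (3x3) and "t" (3): a world point X has camera coordinates R X + t; the wrist camera has in their place "tool_from_camera" (4x4, takes a point from camera to tool coordinates, whose origin is the TCP and whose axes are the flange's). Camera axes: x right, y down, z forward; pixel columns grow to the right and rows downward; lengths in m; the calibration is good to about 2 mm. A picture is of the moment at which its call begins: read the wrist's pose just before it. camera_model takes no time and is no camera call.
- robot.close_job(): hands the job in; it is judged then, once.
Trained networks look in the newest picture that a camera, given by its name, has taken for a name from the list of things; names that differ only in an ending like _2 or _b are one class to them, and where a whole thing is asked for, a point or a joint stands for the part that bears it (a point fixed in the world has none). Each returns a list of dicts, best first, with "confidence" (0 to 1); they miss things now and then, are a little off and sometimes report something else, mostly with a low value. They report only what shows in the picture. A call takes as long as a camera call.
- robot.recognise(camera, label): "uv" ([column, row] in pixels, amid what is visible of it).
The state is a dict: "t": time; "q": joint angles; "dq": joint speeds; "joint_torque": joint torques, N m; "tool_pos": TCP position; "orientation": TCP orientation; "force": force on the tool from outside, world axes, zero at the start; "wrist_torque": the same for the moment, N m; "opening": finger opening in m; "gripper_force": force on a finger pad.
Only numpy, scipy, OpenCV 4.12 (cv2) and the standard library are available. Lean on these libraries where they do the work, as an engineer would, in place of code of your own. Each camera call takes 0.05 s, during which the arm holds its last target. There are 200 camera calls.

### The job

Get the blood-cell counter ready for the next smear, using only the fingertips: press down the raised right-hand end of its black rocker switch to turn it on, then press the bar-shaped clear key all the way down, keep it down for two seconds to zero the tallies, and let it come up again. Press gently, press no other key, and leave the things standing around and on the counter where they are. Finish with the hand drawn well clear of the counter, a good hand's width from the key.

Things in the scene. Friction and masses are not known exactly. Their poses are not given: they have to be found in the camera images.
- counter: Blood-cell counter: white desktop case, 195 mm deep (x) by 300 mm wide (y), fixed to the bench. Origin on the bench under its middle; x from its front (robot's side) to its back, y to its left, z up. Its grey key panel slopes up from the front edge (35 mm high) at 0.14 rad (8 degrees) for 145 mm, ending at a level deck 55 mm high, 51 mm deep.
- panel (a point): Middle of the panel's front edge, on its surface: x up the slope to the back, y left, z out of the panel. All keys are black, 8 mm proud. In mm (x, y): square 18 mm tally keys at x 32 and 74, y 118, 82, 46, 10; clear key (32, -62); round 18 mm keys (32, -118), (74, -62), (74, -118); rocker switch's middle (118, -105); dark display at x 100 to 136, y -60 to 130, 2 mm proud.
- clear_top (a point): Centre of the top face of the clear key, the only bar-shaped key: 18 mm deep (x) by 44 mm wide (y); it moves with the key. Axes as panel (z out of the panel). Neighbours: round key 47 mm to the right of the point, square key 63 mm to the left, round key 33 mm behind it (all to their near edges), 8 mm proud like the clear key.
- clear (a joint): How far the clear key is pressed into the panel, m: 0 up, 0.004 all the way down (cushioned stop, still 4 mm proud of the panel). Springy: about 1.5 N starts it, 4 N brings it fully down; it comes up by itself.
- power_raised (a point): Spot to press on the black rocker: on its raised right half, 11 mm from its middle. Rocker 27 mm along y, 20 mm wide, V-shaped. Off: left half flat, 5 mm proud of the panel, right half rising to 9.6 mm at its end. Pressed down flat (5 mm proud) it is on, left half up. The point and its axes move with it; off, axes as panel. Press here or up to 4 mm further right.
- power (a joint): Angle of the rocker switch, rad: 0 off (right half up), 0.35 on (right half down on its stop). It stays where it is left; about 3 N on the raised half moves it.
- tally1 (a joint): Square tally key, far row, leftmost: 0 up, 0.004 m fully pressed. Leave alone.
- tally2 (a joint): Square tally key, far row, second from left: 0 up, 0.004 m fully pressed. Leave alone.
- tally3 (a joint): Square tally key, far row, third from left: 0 up, 0.004 m fully pressed. Leave alone.
- tally4 (a joint): Square tally key, far row, rightmost of the four: 0 up, 0.004 m fully pressed. Leave alone.
- tally5 (a joint): Square tally key, near row, leftmost: 0 up, 0.004 m fully pressed. Leave alone.
- tally6 (a joint): Square tally key, near row, second from left: 0 up, 0.004 m fully pressed. Leave alone.
- tally7 (a joint): Square tally key, near row, third from left: 0 up, 0.004 m fully pressed. Leave alone.
- tally8 (a joint): Square tally key, near row, rightmost of the four: 0 up, 0.004 m fully pressed. Leave alone.
- undo (a joint): Round key in the far row beyond the clear key: 0 up, 0.004 m fully pressed. Leave alone.
- mute (a joint): Round key in the far row at the right edge: 0 up, 0.004 m fully pressed. Leave alone.
- total (a joint): Round key in the near row, right of the clear key: 0 up, 0.004 m fully pressed. Leave alone.
- oil_mid (a point): Small amber dropper bottle, 28 mm across, 75 mm tall, loose on the bench beside the counter; point half-way up its axis.
- stain_mid (a point): Amber stain jar, 56 mm across, 88 mm tall, loose on the bench beside the counter; point half-way up its axis.
- beaker_mid (a point): Empty glass beaker, 60 mm across, 75 mm tall, loose on the bench beside the counter; point half-way up its axis.
- clicker_mid (a point): Round steel hand tally clicker lying on its back on the bench, 48 mm across, 30 mm tall, with a thumb button and a finger loop; point half-way up its axis.
- marker_mid (a point): Marker pen with black cap lying on the bench in front of the counter, 128 mm long (x), 12 mm thick; point at its middle.
- mailer_mid (a point): Flat white slide mailer, 32 x 82 x 11 mm, lying loose on the counter's rear deck; point at its middle.
- rack_mid (a point): White tube rack, 62 x 112 mm, with five purple-capped tubes reaching 88 mm up, loose on the bench left of the counter; point 44 mm above its underside.

How it is judged:
On the way, in this order (a step that is already met when the one before it is completed fails the run):
1. the rocker switch is on while the clear key is up (value of joint power above 0.24 rad and value of joint clear below 0.001 m), for 0.1 s.
2. the clear key is held down for two seconds with the counter on (value of joint clear above 0.003 m and value of joint power above 0.24 rad), for 1.8 s.
3. the clear key has come up again (value of joint clear below 0.001 m), for 0.1 s.
At the end, for the whole second after the job is handed in: The rocker is on (at least 0.24 of its 0.35 rad), the clear key has been held at least 3 mm down for 1.8 s after that and is up again (within 1 mm), every other key is up, nothing loose has moved 12 mm or more, and the gripper's grasp point is more than 70 mm from the clear key (all of step 1 and value of joint each of tally1, tally2, tally3, tally4, tally5, tally6, tally7, tally8, undo, mute, total below 0.001 m and distance of each of oil_mid, stain_mid, beaker_mid, clicker_mid, marker_mid, mailer_mid, rack_mid from where it was at the start of the episode below 0.012 m and distance between the grasp point and clear_top above 0.07 m); the robot touches nothing.
It fails at once if a key other than the clear key is pressed by more than 1.5 mm (value of joint any of tally1, tally2, tally3, tally4, tally5, tally6, tally7, tally8, undo, mute, total above 0.0015 m).
It fails at once if the fingers press the counter with more than 40 N (contact force between the fingers and counter above 40 N).
It fails at once if something other than the fingers touches the counter (contact force between the arm and counter above 1 N).
It fails at once if a bystander is pushed, lifted, carried or tipped (12 mm or 0.3 rad) (distance of any of oil_mid, stain_mid, beaker_mid, clicker_mid, marker_mid, mailer_mid, rack_mid from where it was at the start of the episode above 0.012 m or angle between any of oil_mid, stain_mid, beaker_mid, clicker_mid, marker_mid, mailer_mid, rack_mid's own z axis and vertical above 0.3 rad).
It also fails if it takes over 42 s, if anything falls off the work surface, if the arm or the gripper's body presses on something with over 40 N, if the wrist force passes 120 N, or if a joint passes its speed limit or range.

## Working session

There is one attempt and no reset: what is moved stays moved. The work goes in short steps, Python scripts to look and compute and a tool call to move; the robot and the scene stay as the last step left them, time stands still between calls to the robot, and variables do not carry over. Pictures are saved under pics/ and viewed, at most 10 in all, crops included, and the job is handed in when it is done.

Besides the shell and the picture viewer there is one more tool, called after ">>>" as name(argument=value, ...), one argument or row to a line, values as JSON. move_arm: Moves the arm, as the interface text tells. Its arguments: {"type":"object","properties":{"deltas":{"type":"array","items":{"type":"number"}},"squeeze":{"type":"number"}},"required":["deltas"]}

```bash
mkdir -p pics; python3 - <<'E'
from plant import robot
import cv2,numpy as np
s=robot.read_state();print(s['t'],s['tool_pos'],s['orientation'],s['opening'])
ims=[]
for c in('side','top'):
    p,d=robot.read_camera(c);np.savez(f'{c}.npz',p=p,d=d)
    cv2.imwrite(f'pics/{c}0.png',p[:,:,::-1])
    for l in('clear_top','power_raised','counter','undo','total','mute','marker_mid','clicker_mid','oil_mid'):
        if c=='top': print(c,l,[(np.round(r['uv']),round(r['confidence'],2)) for r in robot.recognise(c,l)[:2]])
print(robot.camera_model('top'));print(robot.camera_model('side'))
E
```

```text
0.0 [ 0.16902679 -0.57514151  0.22862418] [-3.10782811e+00 -4.47077303e-01  1.76545681e-04] 0.09271932576715768
top clear_top [(array([381., 233.]), 0.61)]
top power_raised [(array([350., 202.]), 0.69), (array([400., 184.]), 0.65)]
top counter []
top undo []
top total []
top mute [(array([409., 208.]), 0.37)]
top marker_mid [(array([381., 281.]), 0.88)]
top clicker_mid [(array([442., 170.]), 0.59)]
top oil_mid [(array([458., 224.]), 0.79)]
{'K': array([[543.1773384 ,   0.        , 282.7428595 ],
       [  0.        , 543.1773384 , 204.77383563],
       [  0.        ,   0.        ,   1.        ]]), 'R': array([[ 0.02206095, -0.99971511, -0.00911129],
       [-0.98924916, -0.02051035, -0.14479442],
       [ 0.1445663 ,  0.01220764, -0.98941981]]), 't': array([0.0460822 , 0.52071018, 1.03579605])}
{'K': array([[380.01488221,   0.        , 281.61820913],
       [  0.        , 380.01488221, 210.24452347],
       [  0.        ,   0.        ,   1.        ]]), 'R': array([[-0.88042688, -0.47414568,  0.00586365],
       [-0.34512331,  0.63227114, -0.69363038],
       [ 0.32517443, -0.61271452, -0.72030724]]), 't': array([0.49649089, 0.18974785, 0.71009155])}
```

View pics/top0.png

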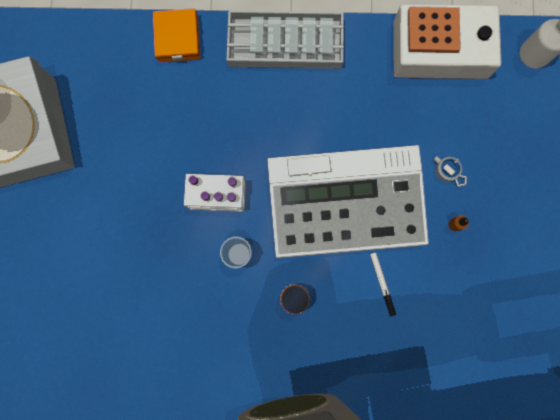

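View pics/side0.png

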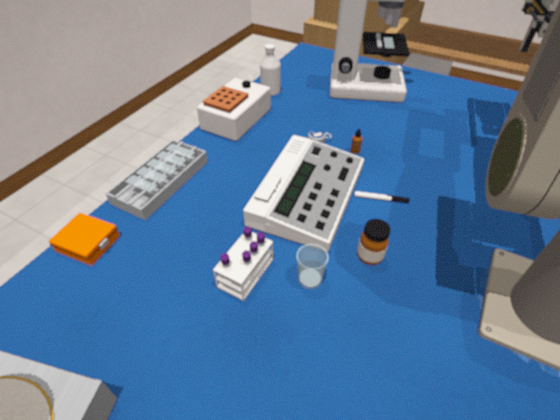

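The top view shows the counter, with the clear key near (383,232), the rocker near (401,186) and the marker at (383,283). The side view agrees. Next I'll fit the counter pose from the key centroids.

```bash
cat > h.py <<'E'
import numpy as np,cv2
from plant import robot
from scipy.optimize import least_squares
from scipy.spatial.transform import Rotation as Ro
K={'t1':(74,118),'t2':(74,82),'t3':(74,46),'t4':(74,10),'t5':(32,118),'t6':(32,82),'t7':(32,46),'t8':(32,10),'clear':(32,-62),'total':(32,-118),'undo':(74,-62),'mute':(74,-118)}
A=0.14
def panel2c(P):  # panel mm -> counter m
    P=np.atleast_2d(P)/1000.; return P@Ro.from_euler('y',-A).as_matrix().T+[-.0975,0,.035]
def c2w(P,q): return P@Ro.from_euler('z',q[2]).as_matrix().T+[q[0],q[1],0]
def proj(m,X):
    c=X@m['R'].T+m['t']; u=c@m['K'].T; return u[:,:2]/u[:,2:]
def wristmodel(s):
    m=robot.camera_model('wrist'); T=np.eye(4);T[:3,:3]=Ro.from_rotvec(s['orientation']).as_matrix();T[:3,3]=s['tool_pos']
    W=np.linalg.inv(T@m['tool_from_camera']); return dict(K=m['K'],R=W[:3,:3],t=W[:3,3])
def blobs(p,thr,amin,amax):
    g=cv2.cvtColor(p,cv2.COLOR_RGB2GRAY).astype(int); m=((p.max(2)<thr)).astype(np.uint8)
    n,l,st,c=cv2.connectedComponentsWithStats(m); ok=(st[:,4]>amin)&(st[:,4]<amax); return c[ok],st[ok]
def fit(m,c,q,gate,iters=4):
    names=list(K); X=panel2c([(*K[k],7.5) for k in names])
    for _ in range(iters):
        u=proj(m,c2w(X,q)); D=np.linalg.norm(u[:,None]-c[None],axis=2); j=D.argmin(1); ok=D.min(1)<gate
        r=least_squares(lambda q:(proj(m,c2w(X[ok],q))-c[j[ok]]).ravel(),q,loss='soft_l1',x_scale=[.1,.1,.1]); q=r.x
    res=proj(m,c2w(X,q))-c[j]
    print('n',ok.sum(),'q',q.round(4),'rms',np.sqrt((res[ok]**2).mean()).round(2),[n for n,o in zip(names,ok) if not o]); return q
def target(q,P):  # world pt and panel rotation
    return c2w(panel2c(P),q)[0], (Ro.from_euler('z',q[2])*Ro.from_euler('y',-A)).as_matrix()
E
python3 - <<'E'
from h import *
p=np.load('top.npz')['p'];m=robot.camera_model('top')
px=np.array([(289,218),(308,216),(326,215),(344,213),(291,240),(309,238),(327,236),(346,235),(383,232),(411,229),(380,211),(409,208)],float)
q=fit(m,px,np.array([.55,-.1,0.05]),300,1) if 0 else None
X=panel2c([(*v,7.5) for v in K.values()])
q=least_squares(lambda q:(proj(m,c2w(X,q))-px).ravel(),[.55,-.1,.05]).x;print(q)
c,st=blobs(p,75,25,400);print(len(c))
q=fit(m,c,q,5);np.save('q.npy',q)
for P in((32,-62,8),(118,-118,8)):print(target(q,P)[0])
E
```

```text
[ 0.52926056 -0.06974272  0.10535419]
22
n 12 q [ 0.5296 -0.0692  0.109 ] rms 0.23 []
[ 0.46977063 -0.13813743  0.04738711]
[ 0.56051478 -0.18454307  0.05938782]
```

```bash
cat >> h.py <<'E'
def delta(P,q,s=None,off=0.,pos=None,rv=None):
    "shift/turn in tool axes that puts the TCP at panel point P (mm), tool y along panel x, z into panel"
    w,Rp=target(q,P); Rt=np.column_stack([Rp[:,1],Rp[:,0],-Rp[:,2]])
    s=s or robot.read_state(); R0=Ro.from_rotvec(s['orientation']).as_matrix()
    return np.r_[R0.T@(w-s['tool_pos']),Ro.from_matrix(R0.T@Rt).as_rotvec()].round(4)
E
python3 - <<'E'
from h import *
print(robot.tips_ahead,delta((60,-90,150),np.load('q.npy')))
E
```

```text
0.011 [ 0.4146 -0.306   0.0377 -0.1166  0.0975 -1.3915]
```

>>> move_arm(
  deltas=[0.415,-0.306,0.038,-0.117,0.098,-1.392,0,0.415,-0.306,0.038,-0.117,0.098,-1.392,0,0.415,-0.306,0.038,-0.117,0.098,-1.392,0,0.415,-0.306,0.038,-0.117,0.098,-1.392,0,0.415,-0.306,0.038,-0.117,0.098,-1.392,0,0.415,-0.306,0.038,-0.117,0.098,-1.392,0,0.415,-0.306,0.038,-0.117,0.098,-1.392,0,0.415,-0.306,0.038,-0.117,0.098,-1.392,0,0.415,-0.306,0.038,-0.117,0.098,-1.392,0,0.415,-0.306,0.038,-0.117,0.098,-1.392,0,0.415,-0.306,0.038,-0.117,0.098,-1.392,0,0.415,-0.306,0.038,-0.117,0.098,-1.392,0],
  squeeze=10,
)

```text
t: 2.05
tool_pos: [0.4805, -0.1665, 0.1918]
orientation: [2.034, 2.264, 0.159]
force: [1.2, -0.6, -0.1]
opening: 0.0006
gripper_force: 0.0
```

```bash
python3 - <<'E'
from h import *
s=robot.read_state();p,d=robot.read_camera('wrist');print(s['t'],s['tool_pos'],s['opening'],s['force'],np.abs(s['dq']).max())
q=np.load('q.npy');print(delta((60,-90,150),q,s))
np.savez('w1.npz',p=p,d=d)
m=wristmodel(s);u=proj(m,c2w(panel2c([(*v,8) for v in K.values()]+[(118,-116,7.5)]),q));v=p[:,:,::-1].copy()
for a in u:cv2.circle(v,tuple(int(t) for t in a),3,(0,0,255),-1)
cv2.imwrite('pics/w1.png',v)
E
```

```text
2.05 [ 0.48052474 -0.16648825  0.19181584] 0.0005565090612211931 [ 1.23278767 -0.57497741 -0.10474116] 0.002868805139309931
[ 0.0014  0.0003 -0.      0.0006  0.0006 -0.0018]
```

View pics/w1.png

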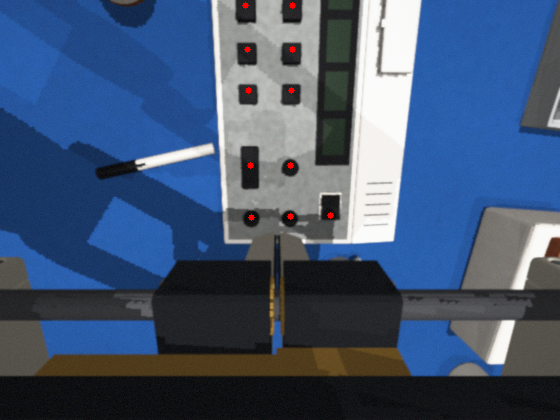

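The wrist view confirms the fit: projected dots sit on every key (clear at 250,166), and the rocker is at (331,206).

```bash
python3 - <<'E'
from h import *
s=robot.read_state();q0=np.load('q.npy');p=np.load('w1.npz')['p'];m=wristmodel(s)
c,st=blobs(p,60,100,1500);q=fit(m,c,q0,8)
for Q in(q0,q):
  for P in((32,-62,8),(118,-117.5,8)):print(target(Q,P)[0].round(4))
q=(q+q0)/2;np.save('q.npy',q);print(delta((118,-117.5,32),q))
E
```

```text
n 10 q [ 0.5291 -0.0721  0.1085] rms 0.71 ['t1', 't5']
[ 0.4698 -0.1381  0.0474]
[ 0.5605 -0.184   0.0594]
[ 0.4693 -0.141   0.0474]
[ 0.5599 -0.187   0.0594]
[-0.0275  0.0578  0.1179  0.0007  0.0006 -0.0015]
```

>>> move_arm(
  deltas=[-0.028,0.058,0.04,0,0,0,0,-0.028,0.058,0.09,0,0,0,0,-0.028,0.058,0.118,0,0,0,0,-0.028,0.058,0.118,0,0,0,0,-0.028,0.058,0.118,0,0,0,0],
)

```text
t: 2.72
tool_pos: [0.5581, -0.1857, 0.0845]
orientation: [2.031, 2.265, 0.16]
force: [0.0, 0.6, 0.5]
opening: 0.0005
gripper_force: 0.0
```

```bash
python3 - <<'E'
from h import *
s=robot.read_state();p,d=robot.read_camera('wrist');q=np.load('q.npy');print(s['t'],s['force'],delta((118,-117.5,32),q,s))
cv2.imwrite('pics/w2.png',p[:,:,::-1])
E
```

```text
2.725 [0.00887025 0.60518974 0.49244171] [ 0.     -0.0014  0.0012  0.0021  0.0009  0.    ]
```

View pics/w2.png

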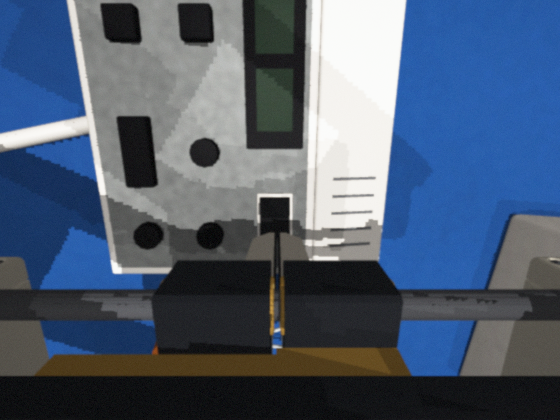

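The fingertips sit centred over the right half of the rocker, whose left half is visible at (275,215). I'll press in small steps.

>>> move_arm(
  deltas=[0,-0.001,0.006,0,0,0,0,0,-0.001,0.01,0,0,0,0,0,-0.001,0.012,0,0,0,0,0,-0.001,0.013,0,0,0,0,0,-0.001,0.013,0,0,0,0],
)

```text
t: 3.4
tool_pos: [0.5587, -0.185, 0.0701]
orientation: [2.031, 2.266, 0.159]
force: [-0.3, -2.4, 2.1]
opening: 0.0008
gripper_force: 1.0
```

>>> move_arm(
  deltas=[0,0,0.001,0,0,0,0,0,0,0.002,0,0,0,0,0,0,0.002,0,0,0,0],
)

```text
t: 3.78
tool_pos: [0.5589, -0.1847, 0.0679]
orientation: [2.031, 2.267, 0.16]
force: [0.2, -1.0, 1.6]
opening: 0.0004
gripper_force: 1.0
```

>>> move_arm(
  deltas=[0,0,0.001,0,0,0,0,0,0,0.001,0,0,0,0],
)

```text
t: 4.03
tool_pos: [0.559, -0.1847, 0.0675]
orientation: [2.031, 2.267, 0.16]
force: [-3.3, -0.8, 7.5]
opening: 0.0006
gripper_force: 4.0
```

```bash
python3 - <<'E'
from h import *
s=robot.read_state();q=np.load('q.npy');print(s['t'],s['force'],delta((118,-117.5,16),q,s))
E
```

```text
4.025 [-3.33496004 -0.77961998  7.47128027] [-0.0009 -0.0001  0.0002  0.0007 -0.      0.0009]
```

>>> move_arm(
  deltas=[0,0,0.001,0,0,0,0,0,0,0.001,0,0,0,0],
)

```text
t: 4.28
tool_pos: [0.5591, -0.1847, 0.0674]
orientation: [2.031, 2.267, 0.16]
force: [-7.8, 0.7, 16.1]
opening: 0.0005
gripper_force: 8.6
```

>>> move_arm(
  deltas=[0,0,-0.01,0,0,0,0,0,0,-0.035,0,0,0,0,0,0,-0.035,0,0,0,0,0,0,-0.035,0,0,0,0],
)

```text
t: 4.78
tool_pos: [0.5538, -0.1849, 0.0997]
orientation: [2.032, 2.267, 0.159]
force: [0.0, -0.4, -0.7]
opening: 0.0003
gripper_force: 0.0
```

```bash
python3 - <<'E'
from h import *
s=robot.read_state();q=np.load('q.npy');print(s['t'],s['force'],delta((32,-62,32),q,s))
E
```

```text
4.775 [ 0.02314951 -0.40536682 -0.71622883] [ 0.0542 -0.0854  0.0169 -0.0001 -0.0007  0.0008]
```

Next, move over the clear key, staying high at first, then look at both it and the rocker.

>>> move_arm(
  deltas=[0.027,-0.043,0,0,0,0,0,0.054,-0.085,0,0,0,0,0.054,-0.085,0.008,0,0,0,0,0.054,-0.085,0.015,0,0,0,0,0.054,-0.085,0.015,0,0,0,0],
)

```text
$.deltas: bad value
```

```bash
python3 - <<'E'
from h import *
s=robot.read_state();q=np.load('q.npy');print(s['t'],s['force'],delta((32,-62,32),q,s))
p,d=robot.read_camera('wrist');cv2.imwrite('pics/w3.png',p[:,:,::-1])
t,d=robot.read_camera('top');cv2.imwrite('pics/t3.png',cv2.resize(t[130:270,260:440,::-1],None,fx=4,fy=4))
E
```

```text
4.775 [ 0.02314951 -0.40536682 -0.71622883] [ 0.0542 -0.0854  0.0169 -0.0001 -0.0007  0.0008]
```

View pics/w3.png

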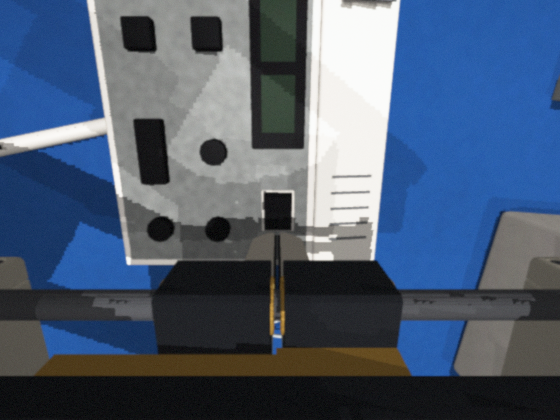

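View pics/t3.png

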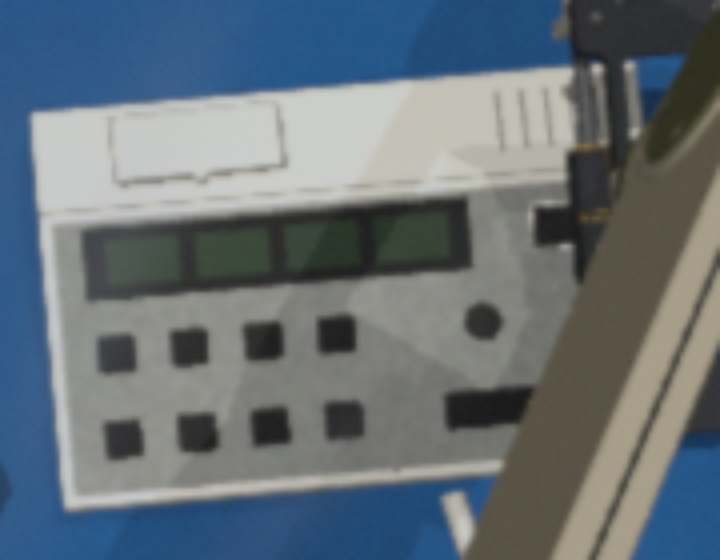

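The move was refused, so the arm is still above the rocker. The pictures show the rocker at (277,210) and all keys undisturbed. I'll resend it.

>>> move_arm(
  deltas=[0.027,-0.043,0.0,0,0,0,0,0.054,-0.085,0.0,0,0,0,0,0.054,-0.085,0.01,0,0,0,0,0.054,-0.085,0.017,0,0,0,0,0.054,-0.085,0.017,0,0,0,0],
)

```text
t: 5.5
tool_pos: [0.4677, -0.1408, 0.0715]
orientation: [2.032, 2.267, 0.159]
force: [0.0, 0.3, 0.4]
opening: 0.0004
gripper_force: 0.0
```

```bash
python3 - <<'E'
from h import *
s=robot.read_state();q=np.load('q.npy');print(s['t'],s['force'],delta((32,-62,32),q,s))
p,d=robot.read_camera('wrist');cv2.imwrite('pics/w4.png',p[:,:,::-1])
E
```

```text
5.5 [0.02371411 0.33991776 0.37265742] [ 0.0011 -0.0014  0.0002  0.0002 -0.0003  0.0006]
```

View pics/w4.png

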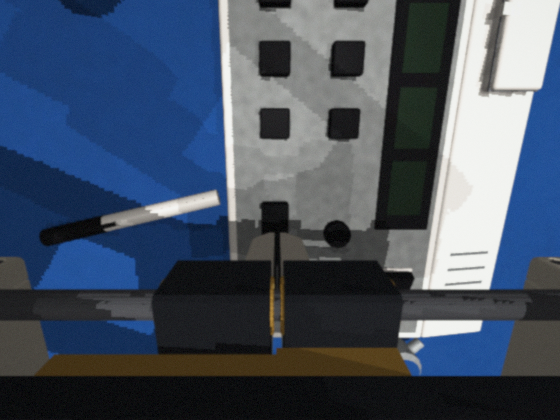

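The tips are over the clear key (275,215 in front of them) and clear of the round key at (337,234). I'll press gradually.

>>> move_arm(
  deltas=[0.001,-0.001,0.006,0,0,0,0,0.001,-0.001,0.01,0,0,0,0,0.001,-0.001,0.012,0,0,0,0,0.001,-0.001,0.014,0,0,0,0,0.001,-0.001,0.016,0,0,0,0,0.001,-0.001,0.016,0,0,0,0],
)

```text
t: 6.3
tool_pos: [0.4681, -0.1393, 0.0559]
orientation: [2.031, 2.267, 0.16]
force: [-2.2, 1.1, 2.8]
opening: 0.0003
gripper_force: 1.5
```

>>> move_arm(
  deltas=[0,0,0.001,0,0,0,0,0,0,0.002,0,0,0,0,0,0,0.002,0,0,0,0],
)

```text
t: 6.68
tool_pos: [0.4684, -0.1393, 0.0545]
orientation: [2.031, 2.267, 0.159]
force: [-6.4, 1.9, 9.3]
opening: 0.0003
gripper_force: 5.4
```

```bash
python3 - <<'E'
from h import *
s=robot.read_state();q=np.load('q.npy');print(s['t'],s['force'],delta((32,-62,15),q,s))
E
```

```text
6.675 [-6.35906825  1.85134773  9.2555087 ] [-0.0003  0.0001  0.0002  0.0004 -0.0001  0.0009]
```

The force is about 11 N, well past the 4 N needed, so the key is on its stop. I'll hold it for 2.5 s.

>>> move_arm(
  deltas=[0,0,0.0003,0,0,0,0,0,0,0.0003,0,0,0,0,0,0,0.0003,0,0,0,0,0,0,0.0003,0,0,0,0,0,0,0.0003,0,0,0,0,0,0,0.0003,0,0,0,0,0,0,0.0003,0,0,0,0,0,0,0.0003,0,0,0,0,0,0,0.0003,0,0,0,0,0,0,0.0003,0,0,0,0],
)

```text
t: 7.92
tool_pos: [0.4684, -0.1393, 0.0544]
orientation: [2.031, 2.267, 0.159]
force: [-8.4, 2.0, 13.0]
opening: 0.0004
gripper_force: 7.0
```

>>> move_arm(
  deltas=[0,0,0,0,0,0,0,0,0,0,0,0,0,0,0,0,0,0,0,0,0,0,0,0,0,0,0,0,0,0,0,0,0,0,0,0,0,0,0,0,0,0,0,0,0,0,0,0,0,0,0,0,0,0,0,0,0,0,0,0,0,0,0,0,0,0,0,0,0,0],
)

```text
t: 9.18
tool_pos: [0.4684, -0.1393, 0.0544]
orientation: [2.031, 2.267, 0.159]
force: [-8.9, 3.2, 12.7]
opening: 0.0004
gripper_force: 7.0
```

>>> move_arm(
  deltas=[0,0,-0.015,0,0,0,0,0,0,-0.06,0,0,0,0,0,0,-0.11,0,0,0,0,0,0,-0.15,0,0,0,0,0.0,0,-0.15,0,0,0,0,0,0,-0.15,0,0,0,0],
)

```text
t: 9.93
tool_pos: [0.4475, -0.1416, 0.2019]
orientation: [2.031, 2.266, 0.16]
force: [-1.0, 0.8, -0.6]
opening: 0.0006
gripper_force: 0.0
```

```bash
python3 - <<'E'
from h import *
s=robot.read_state();q=np.load('q.npy');print(s['t'],s['tool_pos'],s['force'])
p,d=robot.read_camera('wrist')
m=wristmodel(s);u,v=np.mgrid[0:420,0:560][::-1];c=np.stack([(u-m['K'][0,2])/m['K'][0,0]*d,(v-m['K'][1,2])/m['K'][1,1]*d,d],-1).reshape(-1,3)
X=(c-m['t'])@m['R'];o,Rp=target(q,(0,0,0));L=(X-o)@Rp*1000
for y in range(-126,-84,3):
    k=(abs(L[:,0]-118)<6)&(abs(L[:,1]-y)<1.5);print(y,k.sum(),np.median(L[k,2]).round(1) if k.any() else '',end=' | ')
for n,(a,b) in K.items():
    k=(abs(L[:,0]-a)<5)&(abs(L[:,1]-b)<5);print(n,np.median(L[k,2]).round(1) if k.any() else '',end=' ')
w=p[:,:,::-1];cv2.imwrite('pics/w5.png',w)
E
```

```text
9.925 [ 0.44745939 -0.14158075  0.20191631] [-0.956776    0.79959024 -0.60507515]
-126 22 1.8 | -123 22 1.7 | -120 10 5.5 | -117 28 5.9 | -114 21 5.9 | -111 24 5.8 | -108 25 6.3 | -105 22 6.7 | -102 22 7.7 | -99 22 8.3 | -96 25 9.4 | -93 49 7.8 | -90 31 2.0 | -87 26 1.4 | t1 8.9 t2 8.8 t3 8.9 t4 8.9 t5 8.8 t6 9.0 t7 8.7 t8 320.0 clear 9.4 total 8.5 undo 8.9 mute 9.0
```

View pics/w5.png

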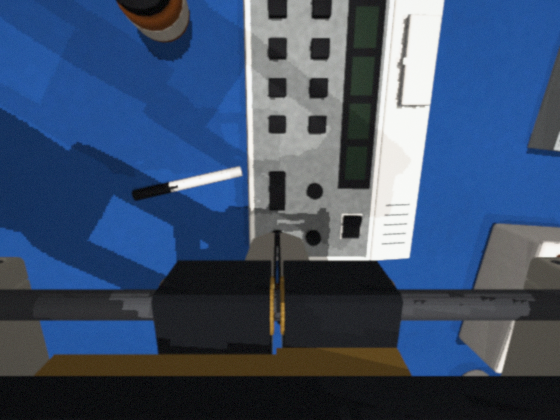

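The depth map shows the rocker's right half flat and its left half raised, so it is on. The clear key at (277,190) is up, and nothing has moved. I'll hand it in.

```bash
python3 -c "
from plant import robot
print(robot.close_job())"
```

```text
the job is handed in; nothing more can be done
None
```

The job is handed in (no verdict was returned): the rocker is on, the clear key was held on its stop for about 2.5 s and is up again, and the hand is about 150 mm above it. The other keys read as up, except one square tally key (tally8) that gave a bad depth reading and was never approached.

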